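# Lock the specimen rings on the carrier and cover them

## Task

Lock every specimen ring on the carrier: push one toothed push nut straight down its shaft until it bears tight on the ring; a bare shaft needs no nut. When all the rings are locked, put the clear cover over the carrier and press it down until it is fully home on the base disc. Leave the white jar, the resin mount and the glass dish where they are.

Things in the scene. Friction and masses are not known exactly. Their poses are not given: they have to be found in the camera images.
- carrier: specimen carrier, fixed to the bench: a dark steel disc 210 mm across and 10 mm thick, on it a black plastic plinth 178 mm across whose flat top is 34 mm above the bench, and on that four plain upright steel shafts 12 mm in diameter, 70 mm tall with rounded tips, evenly spaced on a circle of 55 mm radius. Origin: centre of the disc's underside, on the bench; z up. Four sprung catches stand out up to 7 mm from the plinth's side, between the shafts.
- shaft1_tip (a point): top of shaft 1 of the carrier, 70 mm above the plinth's top; z is the shaft's axis. The lower part of a shaft grips a nut's bore: a nut let go on the tip drops 20 to 26 mm and stops there by itself, and needs 6 to 15 N from there on down; it stays where it is left.
- shaft2_tip (a point): top of shaft 2 of the carrier, 70 mm above the plinth's top; z is the shaft's axis. The lower part of a shaft grips a nut's bore: a nut let go on the tip drops 20 to 26 mm and stops there by itself, and needs 6 to 15 N from there on down; it stays where it is left.
- shaft3_tip (a point): top of shaft 3 of the carrier, 70 mm above the plinth's top; z is the shaft's axis. The lower part of a shaft grips a nut's bore: a nut let go on the tip drops 20 to 26 mm and stops there by itself, and needs 6 to 15 N from there on down; it stays where it is left.
- shaft4_tip (a point): top of shaft 4 of the carrier, 70 mm above the plinth's top; z is the shaft's axis. The lower part of a shaft grips a nut's bore: a nut let go on the tip drops 20 to 26 mm and stops there by itself, and needs 6 to 15 N from there on down; it stays where it is left.
- ring1_top (a point): specimen ring 1, a plain steel ring 52 mm across and 12 mm thick with a loose hole, lying flat on the plinth around one of the shafts (which one varies; it can sit 1 to 2 mm off the shaft's axis). The point is the centre of its top face. It may be absent; its shaft is then bare.
- ring2_top (a point): specimen ring 2, a plain steel ring 52 mm across and 17 mm thick with a loose hole, lying flat on the plinth around one of the shafts (which one varies; it can sit 1 to 2 mm off the shaft's axis). The point is the centre of its top face. It may be absent; its shaft is then bare.
- ring3_top (a point): specimen ring 3, a plain steel ring 52 mm across and 22 mm thick with a loose hole, lying flat on the plinth around one of the shafts (which one varies; it can sit 1 to 2 mm off the shaft's axis). The point is the centre of its top face. It may be absent; its shaft is then bare.
- ring4_top (a point): specimen ring 4, a plain steel ring 52 mm across and 28 mm thick with a loose hole, lying flat on the plinth around one of the shafts (which one varies; it can sit 1 to 2 mm off the shaft's axis). The point is the centre of its top face. It may be absent; its shaft is then bare.
- nut1_mid (a point): toothed push nut 1, dark steel, all four alike, standing on the bench on its flange: 40 mm tall, a flange 56 mm across and 6 mm thick at the bottom, above it a ribbed body 35 to 38 mm across to grip, open bore 14.4 mm right through, 90 g. The point is on its axis, 20 mm above the flange's underside; z along its axis, up. Gripped firmly on the body (40 N), it can be pressed down the shaft without letting go; once tight on a ring its top lies 2 to 18 mm below the shaft's tip.
- nut2_mid (a point): toothed push nut 2, dark steel, all four alike, standing on the bench on its flange: 40 mm tall, a flange 56 mm across and 6 mm thick at the bottom, above it a ribbed body 35 to 38 mm across to grip, open bore 14.4 mm right through, 90 g. The point is on its axis, 20 mm above the flange's underside; z along its axis, up. Gripped firmly on the body (40 N), it can be pressed down the shaft without letting go; once tight on a ring its top lies 2 to 18 mm below the shaft's tip.
- nut3_mid (a point): toothed push nut 3, dark steel, all four alike, standing on the bench on its flange: 40 mm tall, a flange 56 mm across and 6 mm thick at the bottom, above it a ribbed body 35 to 38 mm across to grip, open bore 14.4 mm right through, 90 g. The point is on its axis, 20 mm above the flange's underside; z along its axis, up. Gripped firmly on the body (40 N), it can be pressed down the shaft without letting go; once tight on a ring its top lies 2 to 18 mm below the shaft's tip.
- nut4_mid (a point): toothed push nut 4, dark steel, all four alike, standing on the bench on its flange: 40 mm tall, a flange 56 mm across and 6 mm thick at the bottom, above it a ribbed body 35 to 38 mm across to grip, open bore 14.4 mm right through, 90 g. The point is on its axis, 20 mm above the flange's underside; z along its axis, up. Gripped firmly on the body (40 N), it can be pressed down the shaft without letting go; once tight on a ring its top lies 2 to 18 mm below the shaft's tip.
- cover_knob (a point): centre of the black knob of the cover, 36 mm across and 45 mm tall, 134.5 mm above the cover's lower rim. The cover is a clear, slightly milky plastic bell with grey edge bands, 195 mm across, 112 mm tall without the knob, inside 186 mm across and 107 mm high, 400 g, open below, standing on the bench.
- cover_rim (a point): centre of the cover's lower rim (its underside); z up. The cover goes down around the plinth with 4 mm to spare all round; set down, it rests on the four catches with its rim some 5 to 10 mm above the disc and needs a press of 3 to 18 N to go the rest, snapping past the catches; fully home, the rim stands on the disc, 10 mm above the bench.
- suspension: bystander: white plastic jar 60 mm across, 70 mm tall; origin at the centre of its underside
- resin_mount: bystander: black resin disc 44 mm across, 24 mm tall; origin at the centre of its underside
- dish: bystander: glass dish 90 mm across, 20 mm tall; origin at the centre of its underside
Not all that is in view belongs to the job. There is more than one size of the part that bears cover_knob; the job needs the middle-sized.

How it is judged (in metres and radians):
On the way, in this order (a step that is already met when the one before it is completed fails the run):
1. every ring on the carrier is locked by a push nut bearing on it (((horizontal distance between nut1_mid and ring1_top below 0.006 m and z of nut1_mid in the frame of ring1_top between 0.015 and 0.0225 m) or (horizontal distance between nut2_mid and ring1_top below 0.006 m and z of nut2_mid in the frame of ring1_top between 0.015 and 0.0225 m) or (horizontal distance between nut3_mid and ring1_top below 0.006 m and z of nut3_mid in the frame of ring1_top between 0.015 and 0.0225 m) or (horizontal distance between nut4_mid and ring1_top below 0.006 m and z of nut4_mid in the frame of ring1_top between 0.015 and 0.0225 m)) and ((horizontal distance between nut1_mid and ring2_top below 0.006 m and z of nut1_mid in the frame of ring2_top between 0.015 and 0.0225 m) or (horizontal distance between nut2_mid and ring2_top below 0.006 m and z of nut2_mid in the frame of ring2_top between 0.015 and 0.0225 m) or (horizontal distance between nut3_mid and ring2_top below 0.006 m and z of nut3_mid in the frame of ring2_top between 0.015 and 0.0225 m) or (horizontal distance between nut4_mid and ring2_top below 0.006 m and z of nut4_mid in the frame of ring2_top between 0.015 and 0.0225 m)) and ((horizontal distance between nut1_mid and ring3_top below 0.006 m and z of nut1_mid in the frame of ring3_top between 0.015 and 0.0225 m) or (horizontal distance between nut2_mid and ring3_top below 0.006 m and z of nut2_mid in the frame of ring3_top between 0.015 and 0.0225 m) or (horizontal distance between nut3_mid and ring3_top below 0.006 m and z of nut3_mid in the frame of ring3_top between 0.015 and 0.0225 m) or (horizontal distance between nut4_mid and ring3_top below 0.006 m and z of nut4_mid in the frame of ring3_top between 0.015 and 0.0225 m)) and ((horizontal distance between nut1_mid and ring4_top below 0.006 m and z of nut1_mid in the frame of ring4_top between 0.015 and 0.0225 m) or (horizontal distance between nut2_mid and ring4_top below 0.006 m and z of nut2_mid in the frame of ring4_top between 0.015 and 0.0225 m) or (horizontal distance between nut3_mid and ring4_top below 0.006 m and z of nut3_mid in the frame of ring4_top between 0.015 and 0.0225 m) or (horizontal distance between nut4_mid and ring4_top below 0.006 m and z of nut4_mid in the frame of ring4_top between 0.015 and 0.0225 m))), for 0.2 s.
2. the cover is fully home on the carrier (horizontal distance between cover_rim and carrier below 0.008 m and z of cover_rim in the frame of carrier below 0.0125 m and angle between cover_rim's own z axis and vertical below 0.04 rad), for 0.2 s.
At the end, for the whole second after the job is handed in: each ring present has a nut coaxial with it (within 6 mm) whose underside is no more than 2.5 mm above its top face; the cover is within 8 mm of the carrier's axis, level within 0.04 rad, its rim no more than 2.5 mm above the base disc (all of step 1 and all of step 2); the robot touches nothing.
It fails at once if the jar is moved more than 30 mm (distance of suspension from where it was at the start of the episode above 0.03 m).
It fails at once if the resin mount is moved more than 30 mm (distance of resin_mount from where it was at the start of the episode above 0.03 m).
It fails at once if the glass dish is moved more than 30 mm (distance of dish from where it was at the start of the episode above 0.03 m).
Of ring1, ring2, ring3, ring4 only 3 to 4 are there at a start; the rules pass over those that are not, and their reading is None.
At some moment in a run one of nut1, nut2, nut3, nut4 may be knocked a few centimetres aside while the robot is not near it.
It also fails if it takes over 208 s, if anything falls off the work surface, if the arm or the gripper's body presses on something with over 40 N, if the wrist force passes 120 N, or if a joint passes its speed limit or range.

## Robot

A 6-joint arm with a two-finger parallel gripper is mounted at the origin on the work surface. World frame = base frame: x ahead of the robot, y to its left, z up, the work surface at z = 0. Lengths are in mm, angles in rad, forces in N, time in s.
With the tool pointing down it reaches from about 350 to 975 mm from the base axis. Payload 7.1 kg.
Tool frame: the origin (TCP) lies between the finger pads; the fingertips stand 19 mm ahead of it and the grasp point (between the pads) is the TCP (ctrl.tcp_to_tips is the distance from the TCP to the fingertips, in mm); z points along the fingers, y is the line along which they close (so a half turn about z gives the same grasp; the last joint's range is limited). The gripper opens to 88 mm and grips with 3 to 60 N. Pads are 20 mm wide; open, the fingers measure 115 mm over their backs; the gripper's body (75 mm by 178 mm) begins 61 mm behind the grasp point.
Start: joints at [-1.352, 0.423, 1.63, -0, 1.089, -0.019], TCP at [147.247, -607.39, 241.675] pointing down, gripper open.
Joint ranges: [-3, 3], [-0.9, 2.11], [0.09, 2.58], [-1.31, 4.45], [0.11, 2.69], [-2.54, 2.54]. Speed limits (rad/s): [2.39, 2.39, 3.01, 3.14, 3.14, 3.14].

## Interface

Orientations are given as a rotation vector (axis times angle).
In Python, from workcell import status, optics, ctrl gives the robot as it stands. The module is installed in compiled form; this text tells all that it offers.
- The arm moves only by the shell command python3 -m inch 'ROWS'. ROWS is JSON, a list that holds one entry, the list of rows, each a list of 7 numbers: the shift along the tool's x, y, z in mm, then the turn, a rotation vector about the tool's x, y, z in rad, then the opening in per cent of the stroke, from 0 (shut) to 100 (fully open). A call has 1 to 20 rows; each row is the pose to reach, as a shift and turn from the pose commanded when the call began, along the tool's axes at that moment; what a row does not reach only later rows make up. A row lasts 1/10 s, in which the tool goes at most 50 mm and 8.59 degrees, less where a joint would pass 70% of its speed; a pose out of reach is approached as far as the arm can. A call with a gripper value outside its range is refused whole. The fingers move at their own pace and stop on an object; the grip force is fixed at half the most. Time passes only in rows, so rows that repeat a pose let the fingers close. It gives the time, the measured TCP pose, the force, the opening and the grip force at its end, in the units of the state.
- status.get_obs(): the state, without advancing time (a new reading comes with each control period).
- optics.get_image(name): name is "side" or "top"; returns a dict with "frame" (400x640x3 uint8, red, green, blue), "fx", "fy", "cx", "cy" (pixels), "rvec" (rotation vector, rad) and "tvec" (3), from world to camera coordinates, as OpenCV has them. Camera axes: x right, y down, z forward; pixel columns grow to the right and rows downward; lengths in mm; the calibration is good to about 2 mm. A picture is of the moment at which its call begins. There is no depth.
- ctrl.close_job(): hands the job in; it is judged then, once.
The state is a dict: "t": time; "qpos": joint angles; "qvel": joint speeds; "joint_torque": joint torques, N m; "ee_pos": TCP position; "orientation": TCP orientation; "ft_force": force on the tool from outside, world axes, zero at the start; "moment": the same for the moment, N m; "width": finger opening in mm; "grasp_force": force on a finger pad.
Only numpy, scipy, OpenCV 4.12 (cv2) and the standard library are available. Lean on these libraries where they do the work, as an engineer would, in place of code of your own. Each camera call takes 0.05 s, during which the arm holds its last target. There are 200 camera calls.

## Working session

There is one attempt and no reset: what is moved stays moved. The work goes in short steps, Python scripts to look and compute and a shell command to move; the robot and the scene stay as the last step left them, time stands still between calls to the robot, and variables do not carry over. Pictures are saved under pics/ and viewed, at most 14 in all, crops included, and the job is handed in when it is done.

```bash
mkdir -p pics; cat > h.py <<'E'
import numpy as np, cv2
from workcell import status, optics, ctrl
def cam(n):
    d=optics.get_image(n); d['R']=cv2.Rodrigues(np.array(d['rvec'],float))[0]; d['t']=np.array(d['tvec'],float).ravel(); return d
def ray(d,u,v):
    r=d['R'].T@np.array([(u-d['cx'])/d['fx'],(v-d['cy'])/d['fy'],1]); return -d['R'].T@d['t'], r
def onz(d,u,v,z):
    c,r=ray(d,u,v); return c+r*(z-c[2])/r[2]
def proj(d,p):
    q=d['R']@np.array(p,float)+d['t']; return d['fx']*q[0]/q[2]+d['cx'], d['fy']*q[1]/q[2]+d['cy']
E
python3 - <<'E'
from h import *
for n in('side','top'):
    d=cam(n); cv2.imwrite(f'pics/{n}0.png',cv2.cvtColor(d['frame'],cv2.COLOR_RGB2BGR)); print(n,d['fx'],d['cx'],d['cy'],ray(d,320,200),ray(d,321,200)[1]-ray(d,320,200)[1])
print(status.get_obs())
E
```

```text
side 495.8008999861739 309.89973320995404 191.4889416159485 (array([ 226.0006288 , -864.64291928, 1310.92068899]), array([ 0.20664307,  0.59324092, -0.77850725])) [ 1.91491658e-03 -6.32790241e-04 -2.66935614e-05]
top 470.9649942923301 323.26710476323746 198.6623392711024 (array([ 337.7454174 ,   84.39864333, 1386.01240633]), array([ 0.14096472,  0.00914626, -0.99000075])) [ 4.74798121e-05 -2.12276817e-03  2.02728340e-06]
{'t': 0.1, 'qpos': array([-1.35201046e+00,  4.23740692e-01,  1.63058303e+00,  1.01251928e-05,
        1.08858585e+00, -1.89913840e-02]), 'qvel': array([ 0.00103782, -0.00114484, -0.00117314,  0.00116691, -0.00032005,
        0.00207338]), 'joint_torque': array([ 7.28945743e-04, -5.45612419e+01, -2.74325269e+01,  6.45769620e-02,
        1.88031374e-02, -3.57299803e-05]), 'ee_pos': array([ 147.14803376, -606.96128728,  241.00622767]), 'orientation': array([-3.11811524e+00, -3.72457527e-01,  1.92208401e-04]), 'ft_force': array([-0.0288215 , -0.01126895,  0.06724462]), 'moment': array([ 0.02870908, -0.00118301, -0.0252575 ]), 'grasp_force': 0.0, 'width': 88.23952077278571}
```

View pics/top0.png

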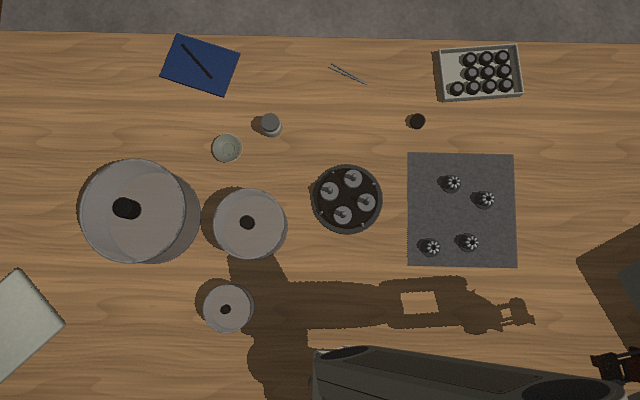

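View pics/side0.png

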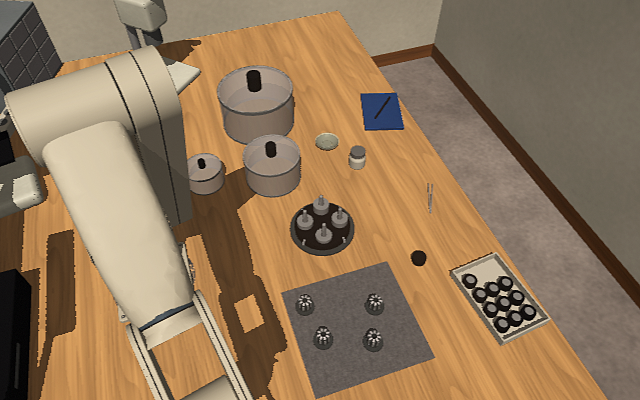

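Top view: the cover candidates are the large bell with its knob at (127,208), the middle one at (247,222) and the small one at (226,308), so I take the middle. The nuts on the grey mat are at (453,183), (486,199), (432,247) and (470,242). The tray pots at (480,72) and the resin disc at (417,121) are distractors. The carrier is at (346,199).

```bash
python3 - <<'E'
from h import *
d=cam('top'); s=cam('side')
def crop(d,x,y,w,h,k): return cv2.cvtColor(cv2.resize(d['frame'][y:y+h,x:x+w],None,fx=k,fy=k,interpolation=cv2.INTER_CUBIC),cv2.COLOR_RGB2BGR)
im=np.zeros((600,800,3),np.uint8)
im[:300,:400]=crop(d,300,155,100,75,4)[:300]
im[:300,400:]=crop(s,272,185,100,75,4)
im[300:,:400]=crop(d,410,160,100,100,4)[:300]
im[300:,400:]=crop(d,200,180,100,75,4)
im[300:,:400]=cv2.resize(crop(d,410,165,112,94,4),(400,300))
cv2.imwrite('pics/crop.png',im)
# rough
for n,u,v,z in [('carrier',346,199,34),('n',453,183,40),('n',486,199,40),('n',432,247,40),('n',470,242,40),('cover knob',247,222,157),('big',127,208,200),('sm',226,308,120)]: print(n,onz(d,u,v,z).round())
for a in [(214,287,222,112)]: print('mid dia',onz(d,a[0],a[2],a[3])-onz(d,a[1],a[2],a[3]))
E
```

```text
carrier [535.  22.  34.]
n [ 588. -288.   40.]
n [ 543. -383.   40.]
n [ 401. -225.   40.]
n [ 418. -333.   40.]
cover knob [450. 285. 157.]
big [475. 584. 200.]
sm [226. 336. 120.]
mid dia [ -4.44699543 198.0148153    0.        ]
```

View pics/crop.png

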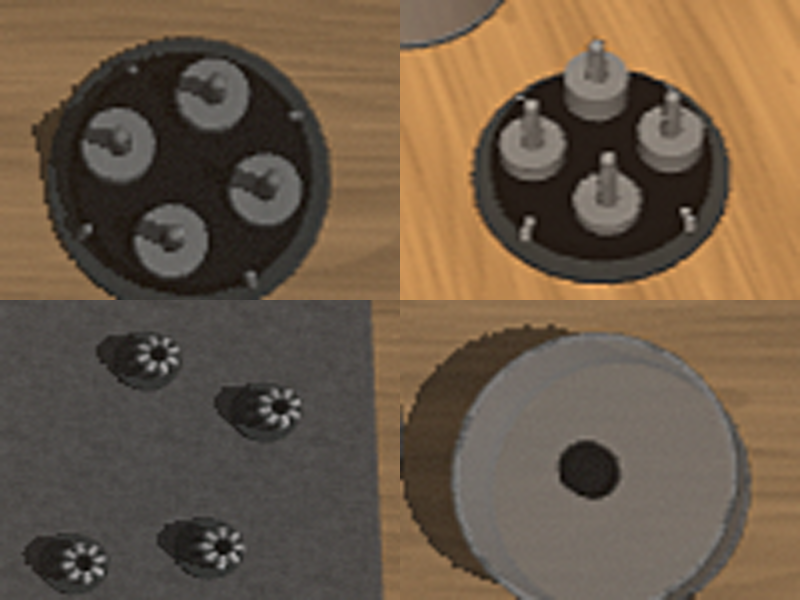

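All four rings are present, each shaft carrying one. The nuts show bright teeth with a dark bore. The middle cover measures 198 mm, against the 195 mm given, so the choice holds. Next I measure precisely.

```bash
cat >> h.py <<'E'
def tri(a,ua,b,ub):
    (c1,r1),(c2,r2)=ray(a,*ua),ray(b,*ub)
    k=np.linalg.lstsq(np.c_[r1,-r2],c2-c1,rcond=None)[0]; p,q=c1+k[0]*r1,c2+k[1]*r2
    return (p+q)/2,np.linalg.norm(p-q)
def teeth(d,box,thr=120):
    x,y,w,h=box; g=d['frame'][y:y+h,x:x+w].min(2).astype(np.uint8)
    m=cv2.morphologyEx((g>thr).astype(np.uint8),cv2.MORPH_CLOSE,np.ones((5,5)))
    n,l,st,c=cv2.connectedComponentsWithStats(m)
    return [(c[i]+[x,y],st[i,4],st[i,2:4]) for i in range(1,n) if st[i,4]>25]
def togo(xyz,yaw=None):
    """shift in tool axes to world xyz (mm), and turn about tool z to make tool y point along world yaw (deg, mod 180)"""
    o=status.get_obs(); R=cv2.Rodrigues(o['orientation'])[0]; s=R.T@(np.array(xyz,float)-o['ee_pos'])
    w=np.zeros(3)
    if yaw is not None:
        a=np.radians(yaw); y=np.array([np.cos(a),np.sin(a),0]); y*=np.sign(y@R[:,1]) or 1
        z=np.array([0,0,-1.]); T=np.c_[np.cross(y,z),y,z]; w=cv2.Rodrigues(R.T@T)[0].ravel()
    return s.round(1),w.round(3)
E
python3 - <<'E'
from h import *
d=cam('top'); s=cam('side')
for c,a,wh in teeth(d,(408,155,108,110)): print('top nut',c.round(1),a,wh,onz(d,*c,40).round(1))
for c,a,wh in teeth(s,(285,265,140,120)): print('side nut',c.round(1),a,wh,onz(s,*c,40).round(1))
def crop(d,x,y,w,h,k): return cv2.cvtColor(cv2.resize(d['frame'][y:y+h,x:x+w],None,fx=k,fy=k,interpolation=cv2.INTER_NEAREST),cv2.COLOR_RGB2BGR)
im=np.hstack([crop(d,315,165,66,60,6),crop(s,294,188,66,60,6)])
im=cv2.convertScaleAbs(im,alpha=1.3); cv2.imwrite('pics/tips.png',im)
for n,c,box in(('top',d,(305,160,82,80)),('side',s,(285,196,75,62))):
    x,y,w,h=box;f=c['frame'][y:y+h,x:x+w].astype(int)
    m=((f.max(2)-f.min(2)<22)&(f.max(2)<110)).astype(np.uint8)
    m[((f.max(2)-f.min(2))<22)]=1
    cs=max(cv2.findContours(m,0,2)[0],key=cv2.contourArea); h_=cv2.convexHull(cs); e=cv2.fitEllipse(h_)
    print(n,'disc',np.array(e[0])+[x,y],e[1],onz(c,e[0][0]+x,e[0][1]+y,8).round(1))
E
```

```text
top nut [456.4 183.5] 26 [8 8] [ 586.6 -297.8   40. ]
top nut [488.5 198.2] 58 [11 12] [ 545.7 -389.9   40. ]
top nut [472. 242.] 86 [11 12] [ 418.1 -339.3   40. ]
top nut [433.6 246.8] 59 [11 12] [ 402.2 -229.6   40. ]
side nut [304.5 300.4] 86 [13 13] [ 403.2 -226.4   40. ]
side nut [375.4 299.9] 89 [14 11] [ 592.9 -288.9   40. ]
side nut [322.8 334.2] 72 [13 11] [ 418.9 -337.5   40. ]
side nut [373.9 335.9] 102 [13 13] [ 547.4 -385.7   40. ]
top disc [346.591465   198.98752213] (69.67146301269531, 70.47940826416016) [538.8  18.6   8. ]
side disc [321.66109467 227.08038902] (57.909271240234375, 62.58762741088867) [540.3  20.2   8. ]
```

View pics/tips.png

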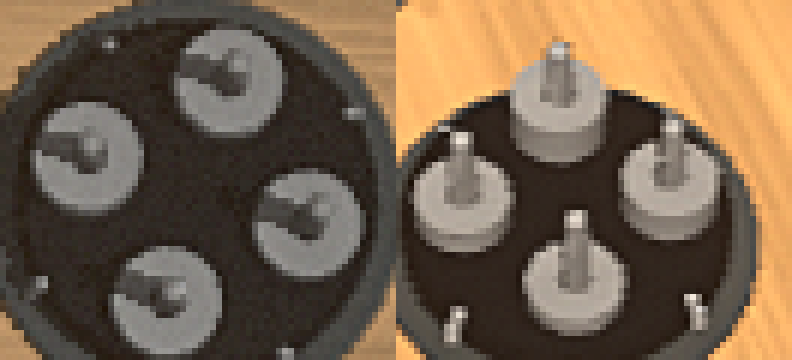

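```bash
python3 - <<'E'
from h import *
from scipy.optimize import least_squares
d=cam('top'); s=cam('side')
T=dict(A=(95,146),B=(238,65),C=(323,201),D=(173,290)); S=dict(A=(560,47),B=(674,126),C=(575,216),D=(461,137))
P=[]
for k in 'ABCD':
    a=(315-.5+T[k][0]/6,165-.5+T[k][1]/6); b=(294-.5+(S[k][0]-396)/6,188-.5+S[k][1]/6)
    p,e=tri(d,a,s,b); P.append(p); print(k,p.round(1),round(e,1),onz(d,*a,103).round(1),onz(s,*b,103).round(1))
P=np.array(P);c=P.mean(0);print(c,np.hypot(*(P-c)[:,:2].T),np.degrees(np.arctan2(*(P-c)[:,1::-1].T)))
E
```

```text
A [552.5  68.4 108.8] 2.4 [552.2  68.5 103. ] [555.3  72.8 103. ]
B [592.2   3.1 104.5] 1.7 [591.6   3.1 103. ] [593.5   4.2 103. ]
C [527.  -36.1 106.9] 2.9 [529.  -36.7 103. ] [526.5 -33.4 103. ]
D [486.7  31.5 104.8] 1.1 [486.3  31.5 103. ] [487.7  32.8 103. ]
[539.58008556  16.71364068 106.24479188] [53.23318843 54.3385028  54.30873449 54.89445178] [  75.9939952   -14.4907201  -103.43999244  164.39415741]
```

```bash
python3 - <<'E'
from h import *
print(togo((402.7,-228,120),75.6),togo((402.7,-228,26),75.6))
E
```

```text
(array([ 337.6, -308.4,  121.6]), array([-0.   ,  0.   ,  0.489])) (array([ 337.6, -308.4,  215.6]), array([-0.   ,  0.   ,  0.489]))
```

```bash
python3 -m inch '[[[337.6,-308.4,60,0,0,0.489,100],[337.6,-308.4,60,0,0,0.489,100],[337.6,-308.4,60,0,0,0.489,100],[337.6,-308.4,60,0,0,0.489,100],[337.6,-308.4,60,0,0,0.489,100],[337.6,-308.4,60,0,0,0.489,100],[337.6,-308.4,60,0,0,0.489,100],[337.6,-308.4,60,0,0,0.489,100],[337.6,-308.4,60,0,0,0.489,100],[337.6,-308.4,60,0,0,0.489,100],[337.6,-308.4,121.6,0,0,0.489,100],[337.6,-308.4,121.6,0,0,0.489,100],[337.6,-308.4,121.6,0,0,0.489,100],[337.6,-308.4,121.6,0,0,0.489,100]]]'; python3 - <<'E'
from h import *
print(togo((402.7,-228,26),75.6))
s=cam('side');x,y,w,h=240,230,200,150
cv2.imwrite('pics/s1.png',cv2.cvtColor(cv2.resize(s['frame'][y:y+h,x:x+w],None,fx=4,fy=4),cv2.COLOR_RGB2BGR))
E
```

```text
t: 1.8
ee_pos: [402.7, -228.9, 120.7]
orientation: [-3.117, 0.395, 0.0]
ft_force: [0.1, 1.0, 0.9]
width: 87.9
grasp_force: 0.0
(array([-0.2, -0.9, 94.7]), array([ 0.   ,  0.   , -0.001]))
```

View pics/s1.png

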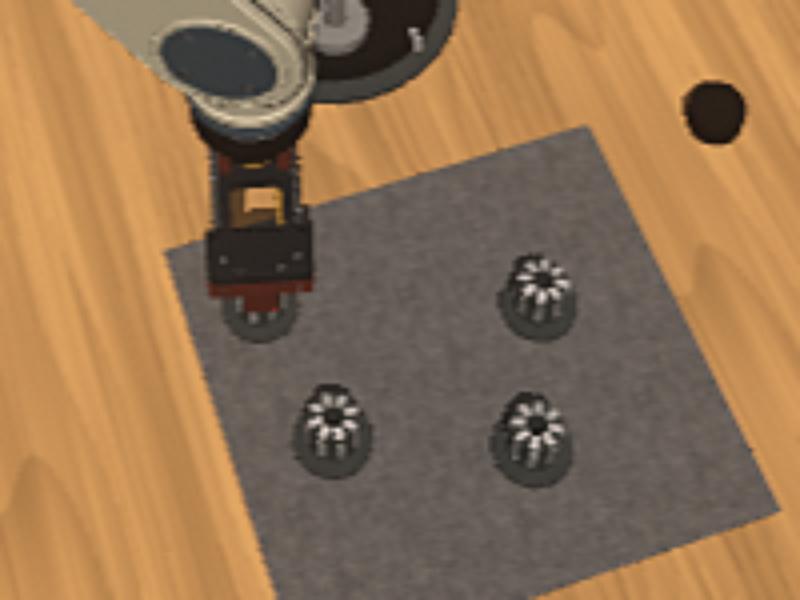

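The gripper stands above nut 4 (crop pixel (260,310)), and the fingers straddle it. Now I descend and grip.

```bash
python3 -m inch '[[[0,-0.9,45,0,0,0,100],[0,-0.9,80,0,0,0,100],[0,-0.9,94.7,0,0,0,100],[0,-0.9,94.7,0,0,0,100],[0,-0.9,94.7,0,0,0,0],[0,-0.9,94.7,0,0,0,0],[0,-0.9,94.7,0,0,0,0],[0,-0.9,94.7,0,0,0,0],[0,-0.9,94.7,0,0,0,0],[0,-0.9,94.7,0,0,0,0],[0,-0.9,94.7,0,0,0,0],[0,-0.9,94.7,0,0,0,0],[0,-0.9,94.7,0,0,0,0],[0,-0.9,94.7,0,0,0,0]]]'; python3 -c "
from h import *
print(togo((526.4,-35.3,160),75.6))"
```

```text
t: 3.25
ee_pos: [403.0, -227.3, 25.5]
orientation: [3.117, -0.393, 0.0]
ft_force: [-0.6, 0.9, 3.2]
width: 35.3
grasp_force: 30.0
(array([  71.9, -216.6, -134.5]), array([ 0., -0.,  0.]))
```

```bash
python3 -m inch '[[[0,0,-50,0,0,0,0],[0,0,-100,0,0,0,0],[0,0,-134.5,0,0,0,0],[72,-216.6,-134.5,0,0,0,0],[72,-216.6,-134.5,0,0,0,0],[72,-216.6,-134.5,0,0,0,0],[72,-216.6,-134.5,0,0,0,0],[72,-216.6,-134.5,0,0,0,0],[72,-216.6,-134.5,0,0,0,0],[72,-216.6,-134.5,0,0,0,0],[72,-216.6,-134.5,0,0,0,0],[72,-216.6,-134.5,0,0,0,0]]]'; python3 - <<'E'
from h import *
o=status.get_obs();print(o['ee_pos'],o['width'])
s=cam('side');d=cam('top')
def crop(d,x,y,w,h,k): return cv2.cvtColor(cv2.resize(d['frame'][y:y+h,x:x+w],None,fx=k,fy=k,interpolation=cv2.INTER_CUBIC),cv2.COLOR_RGB2BGR)
cv2.imwrite('pics/s2.png',np.hstack([crop(d,310,155,80,100,5),crop(s,280,165,80,100,5)]))
p=o['ee_pos']; q=p+[0,0,14]; u=p-[0,0,26]
print(proj(d,q),proj(s,q),proj(d,u),proj(s,u),proj(s,(526.4,-35.3,104)))
E
```

```text
t: 4.45
ee_pos: [525.7, -36.4, 159.7]
orientation: [3.116, -0.396, -0.001]
ft_force: [0.0, 0.1, -1.4]
width: 35.2
grasp_force: 30.0
[525.70495615 -36.36208736 159.70783753] 35.22540278582526
(np.float64(370.7976484582159), np.float64(195.2979054967536)) (np.float64(323.6091835323393), np.float64(209.9194323740066)) (np.float64(369.29737438035295), np.float64(197.54498255943727)) (np.float64(323.50134630625627), np.float64(218.1992392378421)) (np.float64(323.525641065253), np.float64(223.79697138476658))
```

View pics/s2.png

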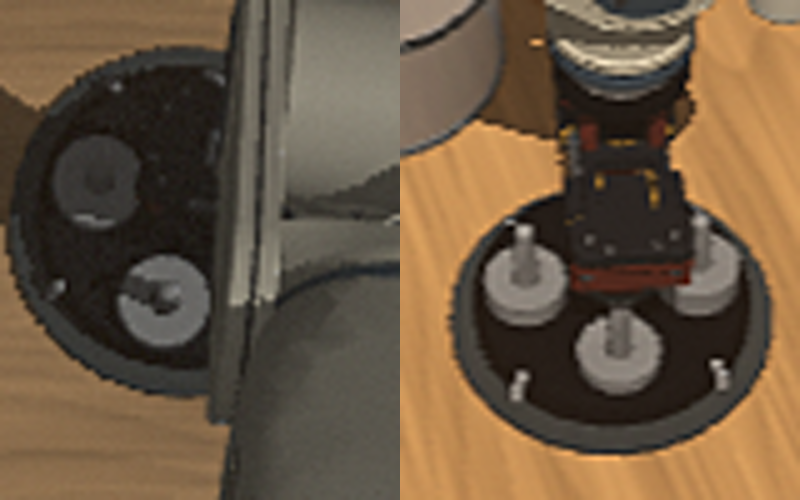

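```bash
python3 -m inch '[[[0.4,-1.2,20,0,0,0,0],[0.4,-1.2,24,0,0,0,0],[0.4,-1.2,26,0,0,0,0],[0.4,-1.2,28,0,0,0,0],[0.4,-1.2,30,0,0,0,0],[0.4,-1.2,31,0,0,0,0],[0.4,-1.2,32,0,0,0,0],[0.4,-1.2,33,0,0,0,0],[0.4,-1.2,33,0,0,0,0]]]'; python3 -c "
from h import *
o=status.get_obs();print(o['ft_force'],o['moment'],o['grasp_force'])"
```

```text
t: 5.45
ee_pos: [527.2, -34.3, 126.9]
orientation: [-3.117, 0.393, 0.0]
ft_force: [0.3, 0.5, -1.5]
width: 35.6
grasp_force: 30.0
[ 0.34640704  0.46841324 -1.48284841] [-0.04542763  0.07279162  0.00024869] 29.999845940619707
```

```bash
python3 -m inch '[[[0,0,4,0,0,0,0],[0,0,8,0,0,0,0],[0,0,12,0,0,0,0],[0,0,16,0,0,0,0],[0,0,20,0,0,0,0],[0,0,20,0,0,0,0]]]'; python3 -c "
from h import *
o=status.get_obs();print(o['ft_force'],o['moment'],o['grasp_force'])"
```

```text
t: 6.05
ee_pos: [526.9, -34.1, 106.2]
orientation: [-3.117, 0.394, 0.001]
ft_force: [0.6, 1.0, -1.6]
width: 35.3
grasp_force: 30.0
[ 0.59606236  1.00671571 -1.6311384 ] [ 0.31386913 -0.06794963 -0.02770711] 29.999463194981217
```

```bash
python3 -m inch '[[[0,0,4,0,0,0,0],[0,0,8,0,0,0,0],[0,0,12,0,0,0,0],[0,0,16,0,0,0,0],[0,0,20,0,0,0,0],[0,0,24,0,0,0,0],[0,0,26,0,0,0,0],[0,0,26,0,0,0,0]]]'; python3 -c "
from h import *
o=status.get_obs();print(o['ft_force'],o['moment'],o['grasp_force'])"
```

```text
t: 6.85
ee_pos: [527.4, -34.4, 81.5]
orientation: [3.117, -0.393, 0.001]
ft_force: [-2.0, 0.6, 7.2]
width: 35.3
grasp_force: 30.0
[-2.02085176  0.60835556  7.21901922] [ 0.18761526  0.35543278 -0.02764356] 30.00138681381941
```

```bash
python3 -m inch '[[[0,0,2,0,0,0,0],[0,0,4,0,0,0,0],[0,0,6,0,0,0,0],[0,0,8,0,0,0,0],[0,0,9,0,0,0,0],[0,0,10,0,0,0,0],[0,0,10,0,0,0,0]]]'
```

```text
t: 7.55
ee_pos: [527.5, -34.4, 71.8]
orientation: [3.117, -0.393, 0.001]
ft_force: [-2.2, 0.6, 10.2]
width: 35.3
grasp_force: 30.0
```

```bash
python3 -m inch '[[[0,0,0.5,0,0,0,0],[0,0,1,0,0,0,0],[0,0,1.5,0,0,0,0],[0,0,1.5,0,0,0,0]]]'
```

```text
t: 7.95
ee_pos: [527.5, -34.4, 71.4]
orientation: [3.117, -0.393, 0.001]
ft_force: [-7.3, 0.8, 23.5]
width: 35.3
grasp_force: 31.8
```

The nut is tight on the 12 mm ring: z is 71.4 against 71.5 expected, and the force has risen to 23.5 N. I release and rise.

```bash
python3 -m inch '[[[0,0,-0.8,0,0,0,65],[0,0,-0.8,0,0,0,65],[0,0,-0.8,0,0,0,65],[0,0,-0.8,0,0,0,65],[0,0,-0.8,0,0,0,65],[0,0,-10,0,0,0,65],[0,0,-50,0,0,0,65],[0,0,-90,0,0,0,100],[0,0,-90,0,0,0,100],[0,0,-90,0,0,0,100]]]'; python3 - <<'E'
from h import *
s=cam('side')
for c,a,wh in teeth(s,(285,265,140,120)): print('side nut',c.round(1),a,wh,onz(s,*c,40).round(1))
print(togo((418.5,-338,120),75.6))
E
```

```text
t: 8.95
ee_pos: [527.5, -34.4, 160.4]
orientation: [-3.117, 0.394, -0.003]
ft_force: [-0.4, -0.6, 0.1]
width: 77.7
grasp_force: 0.0
side nut [375.4 299.9] 89 [14 11] [ 592.9 -288.9   40. ]
side nut [322.8 333.9] 97 [13 11] [ 419.4 -336.7   40. ]
side nut [373.9 335.9] 102 [13 13] [ 547.4 -385.7   40. ]
(array([-29.3, 321.1,  39.3]), array([0., 0., 0.]))
```

```bash
python3 -m inch '[[[-28.5,320.1,39.3,0,0,0,100],[-28.5,320.1,39.3,0,0,0,100],[-28.5,320.1,39.3,0,0,0,100],[-28.5,320.1,39.3,0,0,0,100],[-28.5,320.1,39.3,0,0,0,100],[-28.5,320.1,39.3,0,0,0,100],[-28.5,320.1,39.3,0,0,0,100],[-28.5,320.1,39.3,0,0,0,100],[-28.5,320.1,39.3,0,0,0,100],[-28.5,320.1,80,0,0,0,100],[-28.5,320.1,120,0,0,0,100],[-28.5,320.1,134,0,0,0,100],[-28.5,320.1,134,0,0,0,100]]]'; python3 -c "
from h import *
print(togo((419.5,-337.2,25.6),75.6))"
```

```text
t: 10.3
ee_pos: [419.1, -335.0, 23.5]
orientation: [-3.114, 0.391, 0.007]
ft_force: [0.1, 0.5, 0.5]
width: 88.0
grasp_force: 0.0
(array([ 1. ,  2.1, -2.2]), array([-0.002,  0.005,  0.002]))
```

```bash
python3 -m inch '[[[0,0,0,0,0,0,100],[0,0,0,0,0,0,0],[0,0,0,0,0,0,0],[0,0,0,0,0,0,0],[0,0,0,0,0,0,0],[0,0,0,0,0,0,0],[0,0,0,0,0,0,0],[0,0,0,0,0,0,0],[0,0,0,0,0,0,0],[0,0,0,0,0,0,0]]]'; python3 -c "
from h import *
print(togo((554.7,72.2,160),75.6),togo((554.7,72.2,150),75.6))"
```

```text
t: 11.3
ee_pos: [420.0, -337.3, 25.4]
orientation: [3.117, -0.394, -0.0]
ft_force: [-0.4, -0.5, 1.1]
width: 34.8
grasp_force: 30.2
(array([  28.7, -430.1, -134.6]), array([0., 0., 0.])) (array([  28.7, -430.1, -124.6]), array([0., 0., 0.]))
```

```bash
python3 -m inch '[[[0,0,-50,0,0,0,0],[0,0,-100,0,0,0,0],[0,0,-134.6,0,0,0,0],[28.7,-430.1,-134.6,0,0,0,0],[28.7,-430.1,-134.6,0,0,0,0],[28.7,-430.1,-134.6,0,0,0,0],[28.7,-430.1,-134.6,0,0,0,0],[28.7,-430.1,-134.6,0,0,0,0],[28.7,-430.1,-134.6,0,0,0,0],[28.7,-430.1,-134.6,0,0,0,0],[28.7,-430.1,-134.6,0,0,0,0],[28.7,-430.1,-134.6,0,0,0,0],[28.7,-430.1,-134.6,0,0,0,0],[28.7,-430.1,-134.6,0,0,0,0],[28.7,-430.1,-120,0,0,0,0],[28.7,-430.1,-120,0,0,0,0],[28.7,-430.1,-120,0,0,0,0]]]'; python3 - <<'E'
from h import *
print(togo((554.7,72.2,128)),togo((554.7,72.2,88)))
s=cam('side')
cv2.imwrite('pics/s3.png',cv2.cvtColor(cv2.resize(s['frame'][160:260,265:398],None,fx=6,fy=6,interpolation=cv2.INTER_CUBIC),cv2.COLOR_RGB2BGR))
E
```

```text
t: 13.0
ee_pos: [553.9, 71.0, 144.5]
orientation: [3.116, -0.396, -0.003]
ft_force: [-0.6, 0.3, -0.3]
width: 35.2
grasp_force: 30.2
(array([ 0.5, -1.4, 16.5]), array([0., 0., 0.])) (array([ 0.6, -1.4, 56.5]), array([0., 0., 0.]))
```

View pics/s3.png

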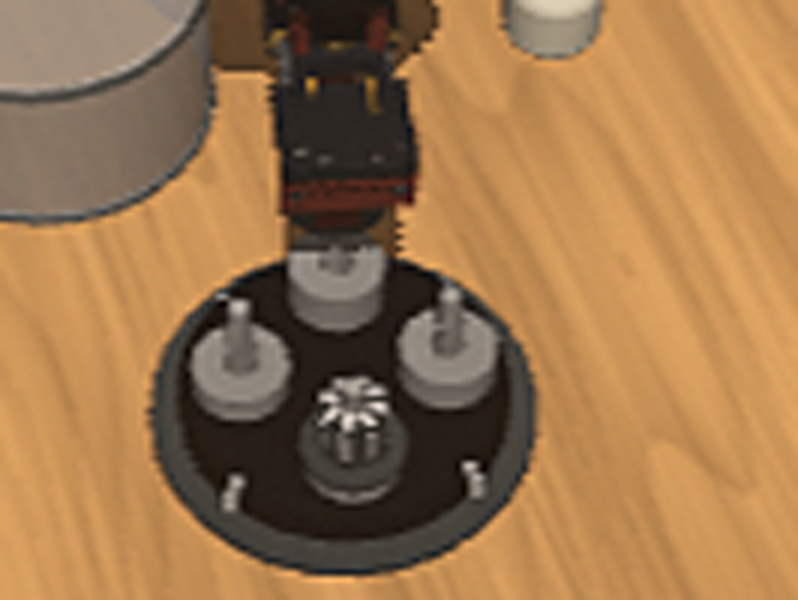

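Nut C sits flush on its ring at crop pixel (350,450), and the held nut is above shaft A at (340,250). I lower it.

```bash
python3 -m inch '[[[0.3,-0.6,8,0,0,0,0],[0.3,-0.6,12,0,0,0,0],[0.3,-0.6,14,0,0,0,0],[0.3,-0.6,15,0,0,0,0],[0.3,-0.6,16,0,0,0,0],[0.3,-0.6,17,0,0,0,0],[0.3,-0.6,18,0,0,0,0],[0.3,-0.6,18,0,0,0,0]]]'; python3 -c "
from h import *
o=status.get_obs();print(o['ft_force'],o['moment'],o['grasp_force'])"
```

```text
t: 13.85
ee_pos: [555.1, 72.7, 127.3]
orientation: [3.117, -0.393, -0.0]
ft_force: [-0.1, 0.5, -1.9]
width: 35.2
grasp_force: 30.2
[-0.07998232  0.45178446 -1.92110401] [ 0.02516115 -0.02407188 -0.01811839] 30.21148110911156
```

```bash
python3 -m inch '[[[0,0,4,0,0,0,0],[0,0,8,0,0,0,0],[0,0,12,0,0,0,0],[0,0,16,0,0,0,0],[0,0,20,0,0,0,0],[0,0,24,0,0,0,0],[0,0,28,0,0,0,0],[0,0,32,0,0,0,0],[0,0,35,0,0,0,0],[0,0,37,0,0,0,0],[0,0,37,0,0,0,0]]]'
```

```text
t: 14.95
ee_pos: [555.6, 72.7, 91.0]
orientation: [-3.117, 0.394, -0.002]
ft_force: [-0.3, -1.3, 6.0]
width: 35.2
grasp_force: 31.5
```

```bash
python3 -m inch '[[[0,0,1,0,0,0,0],[0,0,2,0,0,0,0],[0,0,3,0,0,0,0],[0,0,3.5,0,0,0,0],[0,0,3.5,0,0,0,0]]]'
```

```text
t: 15.45
ee_pos: [555.7, 72.7, 87.9]
orientation: [-3.117, 0.393, -0.002]
ft_force: [-2.4, -0.9, 10.9]
width: 35.2
grasp_force: 32.3
```

```bash
python3 -m inch '[[[0,0,0.6,0,0,0,0],[0,0,1.2,0,0,0,0],[0,0,1.7,0,0,0,0],[0,0,1.7,0,0,0,0]]]'
```

```text
t: 15.85
ee_pos: [555.7, 72.7, 87.3]
orientation: [-3.117, 0.393, -0.002]
ft_force: [-7.3, -1.2, 23.4]
width: 35.5
grasp_force: 34.7
```

Nut A is tight on the 28 mm ring. Release, then measure the remaining nuts.

```bash
python3 -m inch '[[[0,0,-0.8,0,0,0,65],[0,0,-0.8,0,0,0,65],[0,0,-0.8,0,0,0,65],[0,0,-0.8,0,0,0,65],[0,0,-0.8,0,0,0,65],[0,0,-10,0,0,0,65],[0,0,-50,0,0,0,65],[0,0,-75,0,0,0,100],[0,0,-75,0,0,0,100],[0,0,-75,0,0,0,100]]]'; python3 - <<'E'
from h import *
s=cam('side')
for c,a,wh in teeth(s,(285,265,140,120)): print('side nut',c.round(1),a,wh,onz(s,*c,40).round(1))
print(togo((593.4,-289.5,120),75.6))
E
```

```text
t: 16.85
ee_pos: [554.8, 72.5, 160.3]
orientation: [3.117, -0.394, -0.0]
ft_force: [0.7, -0.6, 0.7]
width: 78.0
grasp_force: 0.0
side nut [375.4 299.9] 89 [14 11] [ 592.9 -288.9   40. ]
side nut [373.9 336. ] 103 [13 14] [ 547.3 -385.9   40. ]
(array([128. , 340.8,  39.5]), array([0.001, 0.002, 0.   ]))
```

```bash
python3 -m inch '[[[128,340.8,0,0,0,0,100],[128,340.8,0,0,0,0,100],[128,340.8,0,0,0,0,100],[128,340.8,0,0,0,0,100],[128,340.8,0,0,0,0,100],[128,340.8,0,0,0,0,100],[128,340.8,0,0,0,0,100],[128,340.8,0,0,0,0,100],[128,340.8,0,0,0,0,100],[128,340.8,45,0,0,0,100],[128,340.8,90,0,0,0,100],[128,340.8,125,0,0,0,100],[128,340.8,134,0,0,0,100],[128,340.8,134,0,0,0,100],[128,340.8,134,0,0,0,100],[128,340.8,134,0,0,0,100]]]'
```

```text
t: 18.5
ee_pos: [595.9, -289.4, 28.4]
orientation: [3.116, -0.393, 0.005]
ft_force: [0.1, -0.0, 0.3]
width: 88.0
grasp_force: 0.0
```

```bash
python3 -m inch '[[[0,0,0,0,0,0,0],[0,0,0,0,0,0,0],[0,0,0,0,0,0,0],[0,0,0,0,0,0,0],[0,0,0,0,0,0,0],[0,0,0,0,0,0,0],[0,0,0,0,0,0,0],[0,0,0,0,0,0,0],[0,0,0,0,0,0,0]]]'; python3 -c "
from h import *
print(togo((594.8,5.4,160),75.6))"
```

```text
t: 19.4
ee_pos: [594.4, -289.2, 26.1]
orientation: [-3.117, 0.394, 0.0]
ft_force: [0.5, -0.4, -0.9]
width: 35.8
grasp_force: 30.0
(array([ -72.8, -285.5, -133.9]), array([-0.,  0.,  0.]))
```

```bash
python3 -m inch '[[[0,0,-50,0,0,0,0],[0,0,-100,0,0,0,0],[0,0,-133.9,0,0,0,0],[-72.8,-285.5,-133.9,0,0,0,0],[-72.8,-285.5,-133.9,0,0,0,0],[-72.8,-285.5,-133.9,0,0,0,0],[-72.8,-285.5,-133.9,0,0,0,0],[-72.8,-285.5,-133.9,0,0,0,0],[-72.8,-285.5,-133.9,0,0,0,0],[-72.8,-285.5,-133.9,0,0,0,0],[-72.8,-285.5,-133.9,0,0,0,0],[-72.8,-285.5,-118,0,0,0,0],[-72.8,-285.5,-118,0,0,0,0],[-72.8,-285.5,-118,0,0,0,0],[-72.8,-285.5,-110,0,0,0,0],[-72.8,-285.5,-106,0,0,0,0],[-72.8,-285.5,-106,0,0,0,0],[-72.8,-285.5,-106,0,0,0,0]]]'; python3 -c "
from h import *
print(togo((594.8,5.4,128),75.6))"
```

```text
t: 21.2
ee_pos: [594.8, 5.3, 132.1]
orientation: [3.117, -0.394, -0.0]
ft_force: [-0.4, 0.1, -0.2]
width: 35.3
grasp_force: 30.0
(array([-0. , -0.1,  4.1]), array([ 0.,  0., -0.]))
```

```bash
python3 -m inch '[[[0,0,1,0,0,0,0],[0,0,2,0,0,0,0],[0,0,3,0,0,0,0],[0,0,4,0,0,0,0],[0,0,5,0,0,0,0],[0,0,6,0,0,0,0],[0,0,6,0,0,0,0]]]'; python3 -c "
from h import *
o=status.get_obs();print(o['ft_force'],o['moment'],o['grasp_force'])"
```

```text
t: 21.9
ee_pos: [594.8, 5.4, 126.0]
orientation: [3.117, -0.394, -0.0]
ft_force: [-0.3, 0.3, -1.3]
width: 35.6
grasp_force: 30.0
[-0.30975267  0.27089556 -1.29206339] [ 0.01322184 -0.0514427  -0.04041115] 29.99976435676217
```

```bash
python3 -m inch '[[[0,0,4,0,0,0,0],[0,0,8,0,0,0,0],[0,0,12,0,0,0,0],[0,0,16,0,0,0,0],[0,0,20,0,0,0,0],[0,0,24,0,0,0,0],[0,0,28,0,0,0,0],[0,0,32,0,0,0,0],[0,0,36,0,0,0,0],[0,0,39,0,0,0,0],[0,0,41,0,0,0,0],[0,0,42,0,0,0,0],[0,0,42,0,0,0,0]]]'
```

```text
t: 23.2
ee_pos: [595.7, 5.2, 85.5]
orientation: [3.117, -0.393, 0.003]
ft_force: [-2.2, -1.0, 11.3]
width: 35.4
grasp_force: 30.0
```

```bash
python3 -m inch '[[[0,0,1,0,0,0,0],[0,0,2,0,0,0,0],[0,0,3,0,0,0,0],[0,0,3,0,0,0,0]]]'
```

```text
t: 23.6
ee_pos: [595.7, 5.2, 82.6]
orientation: [3.117, -0.393, 0.003]
ft_force: [-1.8, -1.1, 12.1]
width: 35.3
grasp_force: 30.0
```

```bash
python3 -m inch '[[[0,0,0.7,0,0,0,0],[0,0,1.3,0,0,0,0],[0,0,1.8,0,0,0,0],[0,0,1.8,0,0,0,0]]]'
```

```text
t: 24.0
ee_pos: [595.8, 5.2, 81.9]
orientation: [3.117, -0.393, 0.003]
ft_force: [-5.5, -1.7, 24.1]
width: 35.2
grasp_force: 30.0
```

Nut B is tight on the 22 mm ring. The last nut is nut 2.

```bash
python3 -m inch '[[[0,0,-0.8,0,0,0,65],[0,0,-0.8,0,0,0,65],[0,0,-0.8,0,0,0,65],[0,0,-0.8,0,0,0,65],[0,0,-0.8,0,0,0,65],[0,0,-10,0,0,0,65],[0,0,-50,0,0,0,65],[0,0,-78,0,0,0,100],[0,0,-78,0,0,0,100],[0,0,-78,0,0,0,100]]]'; python3 - <<'E'
from h import *
s=cam('side')
for c,a,wh in teeth(s,(285,265,140,120)): print('side nut',c.round(1),a,wh,onz(s,*c,40).round(1))
print(togo((547.9,-386.5,120),75.6))
E
```

```text
t: 25.0
ee_pos: [594.8, 5.3, 157.8]
orientation: [-3.117, 0.394, -0.001]
ft_force: [-0.6, -0.8, -0.2]
width: 77.4
grasp_force: 0.0
side nut [373.9 336. ] 104 [13 14] [ 547.2 -385.8   40. ]
(array([ 52.6, 391. ,  36.8]), array([0.   , 0.001, 0.   ]))
```

```bash
python3 -m inch '[[[52.6,391,0,0,0,0,100],[52.6,391,0,0,0,0,100],[52.6,391,0,0,0,0,100],[52.6,391,0,0,0,0,100],[52.6,391,0,0,0,0,100],[52.6,391,0,0,0,0,100],[52.6,391,0,0,0,0,100],[52.6,391,0,0,0,0,100],[52.6,391,0,0,0,0,100],[52.6,391,0,0,0,0,100],[52.6,391,45,0,0,0,100],[52.6,391,90,0,0,0,100],[52.6,391,125,0,0,0,100],[52.6,391,131.5,0,0,0,100],[52.6,391,131.5,0,0,0,100],[52.6,391,131.5,0,0,0,100],[52.6,391,131.5,0,0,0,100]]]'
```

```text
t: 26.75
ee_pos: [550.1, -386.9, 28.2]
orientation: [3.115, -0.393, 0.005]
ft_force: [0.6, -0.7, 0.7]
width: 87.2
grasp_force: 0.0
```

```bash
python3 -m inch '[[[0,0,0,0,0,0,0],[0,0,0,0,0,0,0],[0,0,0,0,0,0,0],[0,0,0,0,0,0,0],[0,0,0,0,0,0,0],[0,0,0,0,0,0,0],[0,0,0,0,0,0,0],[0,0,0,0,0,0,0],[0,0,0,0,0,0,0]]]'; python3 -c "
from h import *
print(togo((488.2,32.8,160),75.6))"
```

```text
t: 27.65
ee_pos: [548.6, -386.4, 25.8]
orientation: [-3.117, 0.393, 0.0]
ft_force: [-0.1, -0.0, -0.8]
width: 35.6
grasp_force: 30.0
(array([-162.7, -391. , -134.2]), array([-0.,  0.,  0.]))
```

```bash
python3 -m inch '[[[0,0,-50,0,0,0,0],[0,0,-100,0,0,0,0],[0,0,-134.2,0,0,0,0],[-163,-391.1,-134.2,0,0,0,0],[-163,-391.1,-134.2,0,0,0,0],[-163,-391.1,-134.2,0,0,0,0],[-163,-391.1,-134.2,0,0,0,0],[-163,-391.1,-134.2,0,0,0,0],[-163,-391.1,-134.2,0,0,0,0],[-163,-391.1,-134.2,0,0,0,0],[-163,-391.1,-134.2,0,0,0,0],[-163,-391.1,-134.2,0,0,0,0],[-163,-391.1,-134.2,0,0,0,0],[-163,-391.1,-134.2,0,0,0,0],[-163,-391.1,-118,0,0,0,0],[-163,-391.1,-108,0,0,0,0],[-163,-391.1,-106,0,0,0,0],[-163,-391.1,-106,0,0,0,0],[-163,-391.1,-106,0,0,0,0]]]'; python3 -c "
from h import *
print(togo((487.9,33,128),75.6))"
```

```text
t: 29.55
ee_pos: [488.3, 32.5, 132.1]
orientation: [-3.117, 0.395, -0.0]
ft_force: [0.5, -0.8, -1.2]
width: 35.0
grasp_force: 30.0
(array([-0.5, -0.4,  4.1]), array([-0.   , -0.   , -0.001]))
```

```bash
python3 -m inch '[[[-0.2,-0.2,1,0,0,0,0],[-0.2,-0.2,2,0,0,0,0],[-0.2,-0.2,3,0,0,0,0],[-0.2,-0.2,4,0,0,0,0],[-0.2,-0.2,5,0,0,0,0],[-0.2,-0.2,6,0,0,0,0],[-0.2,-0.2,6,0,0,0,0]]]'
```

```text
t: 30.25
ee_pos: [487.7, 33.2, 125.7]
orientation: [3.117, -0.393, -0.001]
ft_force: [-0.1, 0.2, -1.5]
width: 35.1
grasp_force: 30.0
```

```bash
python3 -c "
from h import *
o=status.get_obs();print(o['ft_force'],o['moment'],o['grasp_force'])"
```

```text
[-0.08703751  0.16685834 -1.45551407] [ 0.00967388 -0.01619402  0.00838245] 29.999765938846394
```

Engaged freely. For a 17 mm ring the final TCP height should be about 76.8.

```bash
python3 -m inch '[[[0,0,4,0,0,0,0],[0,0,8,0,0,0,0],[0,0,12,0,0,0,0],[0,0,16,0,0,0,0],[0,0,20,0,0,0,0],[0,0,24,0,0,0,0],[0,0,28,0,0,0,0],[0,0,32,0,0,0,0],[0,0,36,0,0,0,0],[0,0,39,0,0,0,0],[0,0,42,0,0,0,0],[0,0,45,0,0,0,0],[0,0,47,0,0,0,0],[0,0,47,0,0,0,0]]]'
```

```text
t: 31.65
ee_pos: [489.3, 32.9, 79.7]
orientation: [-3.117, 0.393, -0.005]
ft_force: [1.3, -3.2, 9.6]
width: 35.4
grasp_force: 30.0
```

```bash
python3 -m inch '[[[0,0,1,0,0,0,0],[0,0,2,0,0,0,0],[0,0,3,0,0,0,0],[0,0,3.5,0,0,0,0],[0,0,3.5,0,0,0,0]]]'
```

```text
t: 32.15
ee_pos: [489.4, 32.9, 76.6]
orientation: [-3.117, 0.393, -0.005]
ft_force: [0.4, -4.5, 14.7]
width: 35.2
grasp_force: 30.0
```

```bash
python3 -m inch '[[[0,0,0.5,0,0,0,0],[0,0,1,0,0,0,0],[0,0,1,0,0,0,0]]]'
```

```text
t: 32.45
ee_pos: [489.5, 32.9, 76.5]
orientation: [-3.117, 0.393, -0.005]
ft_force: [-3.7, -4.0, 27.8]
width: 35.5
grasp_force: 30.0
```

```bash
python3 -m inch '[[[0,0,-0.8,0,0,0,65],[0,0,-0.8,0,0,0,65],[0,0,-0.8,0,0,0,65],[0,0,-0.8,0,0,0,65],[0,0,-0.8,0,0,0,65],[0,0,-10,0,0,0,65],[0,0,-50,0,0,0,65],[0,0,-100,0,0,0,100],[0,200,-170,0,0,0,100],[0,200,-170,0,0,0,100],[0,200,-170,0,0,0,100],[0,200,-170,0,0,0,100],[0,200,-170,0,0,0,100],[0,200,-170,0,0,0,100]]]'; python3 - <<'E'
from h import *
s=cam('side');d=cam('top')
def crop(d,x,y,w,h,k): return cv2.cvtColor(cv2.resize(d['frame'][y:y+h,x:x+w],None,fx=k,fy=k,interpolation=cv2.INTER_NEAREST),cv2.COLOR_RGB2BGR)
cv2.imwrite('pics/s4.png',np.hstack([crop(d,200,160,100,130,4),crop(s,235,125,100,130,4)]))
def knob(c,x,y,w,h):
    m=(c['frame'][y:y+h,x:x+w].max(2)<60).astype(np.uint8); n,l,st,ce=cv2.connectedComponentsWithStats(m); i=1+st[1:,4].argmax(); return ce[i]+[x,y],st[i]
a=knob(d,232,207,30,30); b=knob(s,258,136,26,28); print(a,b)
print(tri(d,a[0],s,b[0]),onz(d,*a[0],140),onz(s,*b[0],135))
print(status.get_obs()['ee_pos'])
E
```

```text
t: 33.85
ee_pos: [437.5, -161.8, 245.0]
orientation: [3.116, -0.399, 0.001]
ft_force: [-0.7, -0.0, -1.0]
width: 87.6
grasp_force: 0.0
(array([246.77844311, 222.07784431]), array([  8,   8,  15,  15, 167], dtype=int32)) (array([260., 141.]), array([2, 5, 1, 1, 1], dtype=int32))
(array([433.41630733, 281.41357327, 191.76918088]), np.float64(26.96296913390607)) [451.623257   288.79937959 140.        ] [429.69118885 339.79350994 135.        ]
[ 437.53168011 -159.75253552  243.8306474 ]
```

View pics/s4.png

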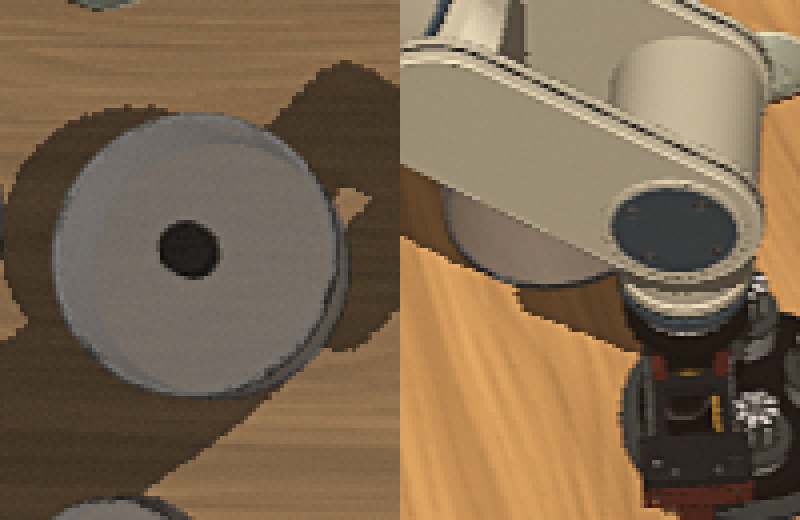

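```bash
python3 - <<'E'
from h import *
s=cam('side');d=cam('top')
f=cv2.cvtColor(cv2.imread('pics/side0.png'),cv2.COLOR_BGR2RGB)
x,y,w,h=258,136,26,28
m=(f[y:y+h,x:x+w].max(2)<60).astype(np.uint8); n,l,st,ce=cv2.connectedComponentsWithStats(m); i=1+st[1:,4].argmax(); b=ce[i]+[x,y]
print(b,st[i]); a=(246.8,222.1)
print(tri(d,a,s,b),onz(s,*b,134.5),onz(d,*a,138),onz(d,248.4,222.9,112))
E
```

```text
[270.48611111 148.875     ] [  8   5  10  17 144]
(array([452.24860987, 288.99148235, 138.11435707]), np.float64(1.0253127898359262)) [453.46188346 292.51892503 134.5       ] [451.74829147 289.06748765 138.        ] [452.04509112 288.8930215  112.        ]
```

```bash
python3 -c "
from h import *
print(togo((453.5,291,210),75.6),togo((453.5,291,137),75.6))"
```

```text
(array([ -96., -440.,   34.]), array([-0.   ,  0.002,  0.002])) (array([ -95.8, -440. ,  107. ]), array([-0.   ,  0.002,  0.002]))
```

```bash
python3 -m inch '[[[-96,-440,34,0,0,0,100],[-96,-440,34,0,0,0,100],[-96,-440,34,0,0,0,100],[-96,-440,34,0,0,0,100],[-96,-440,34,0,0,0,100],[-96,-440,34,0,0,0,100],[-96,-440,34,0,0,0,100],[-96,-440,34,0,0,0,100],[-96,-440,34,0,0,0,100],[-96,-440,34,0,0,0,100],[-96,-440,34,0,0,0,100],[-96,-440,34,0,0,0,100],[-96,-440,34,0,0,0,100],[-96,-440,34,0,0,0,100]]]'; python3 - <<'E'
from h import *
print(togo((453.5,291,137),75.6))
s=cam('side');x,y,w,h=200,50,160,120
cv2.imwrite('pics/s5.png',cv2.cvtColor(cv2.resize(s['frame'][y:y+h+60,x:x+w],None,fx=3.3,fy=3.3),cv2.COLOR_RGB2BGR))
E
```

```text
t: 35.45
ee_pos: [454.5, 288.4, 210.5]
orientation: [3.116, -0.396, -0.0]
ft_force: [0.2, 0.4, -0.1]
width: 87.8
grasp_force: 0.0
(array([-1.7, -2.3, 73.5]), array([ 0.   ,  0.   , -0.001]))
```

View pics/s5.png

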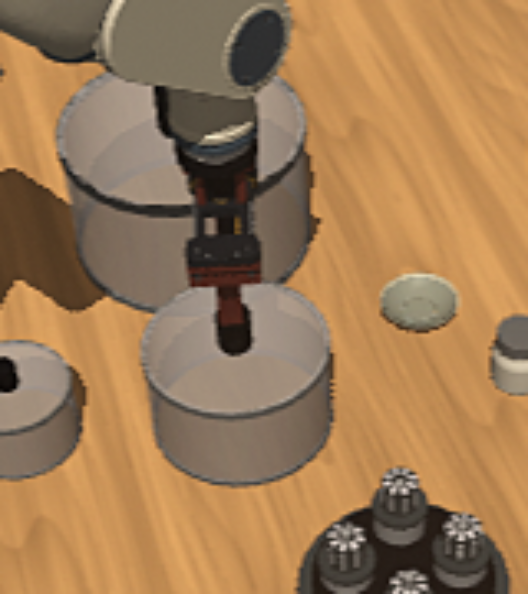

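The fingers stand over the middle cover's knob at crop pixel (235,330), and nuts sit on the shafts below. I grip the knob.

```bash
python3 -m inch '[[[-0.8,-1,40,0,0,0,100],[-0.8,-1,65,0,0,0,100],[-0.8,-1,73,0,0,0,100],[-0.8,-1,73,0,0,0,100],[-0.8,-1,73,0,0,0,100],[-0.8,-1,73,0,0,0,0],[-0.8,-1,73,0,0,0,0],[-0.8,-1,73,0,0,0,0],[-0.8,-1,73,0,0,0,0],[-0.8,-1,73,0,0,0,0],[-0.8,-1,73,0,0,0,0],[-0.8,-1,73,0,0,0,0],[-0.8,-1,73,0,0,0,0],[-0.8,-1,73,0,0,0,0]]]'; python3 -c "
from h import *
print(togo((541.6,19.2,275),75.6))"
```

```text
t: 36.9
ee_pos: [453.9, 290.6, 137.4]
orientation: [3.117, -0.393, -0.0]
ft_force: [-0.0, -0.3, 0.4]
width: 35.6
grasp_force: 30.0
(array([ 152.4,  241.1, -137.6]), array([0., 0., 0.]))
```

```bash
python3 -m inch '[[[0,0,-30,0,0,0,0],[0,0,-70,0,0,0,0],[0,0,-110,0,0,0,0],[0,0,-137.6,0,0,0,0],[0,0,-137.6,0,0,0,0],[20,31,-137.6,0,0,0,0],[40,62,-137.6,0,0,0,0],[60,93,-137.6,0,0,0,0],[80,124,-137.6,0,0,0,0],[100,155,-137.6,0,0,0,0],[120,190,-137.6,0,0,0,0],[140,220,-137.6,0,0,0,0],[152.4,241.1,-137.6,0,0,0,0],[152.4,241.1,-137.6,0,0,0,0],[152.4,241.1,-137.6,0,0,0,0],[152.4,241.1,-137.6,0,0,0,0],[152.4,241.1,-137.6,0,0,0,0]]]'; python3 - <<'E'
from h import *
o=status.get_obs();print(togo((541.8,19.2,177.4)),o['ft_force'],o['moment'])
s=cam('side')
cv2.imwrite('pics/s6.png',cv2.cvtColor(cv2.resize(s['frame'][100:280,220:420],None,fx=3.3,fy=3.3),cv2.COLOR_RGB2BGR))
E
```

```text
t: 38.6
ee_pos: [541.1, 20.2, 274.3]
orientation: [-3.117, 0.392, 0.002]
ft_force: [-0.2, -0.5, -3.7]
width: 35.6
grasp_force: 30.0
(array([ 1.1,  0.8, 96.9]), array([0., 0., 0.])) [-0.20415744 -0.46346632 -3.7324972 ] [ 0.04824159 -0.03925207 -0.03200735]
```

View pics/s6.png

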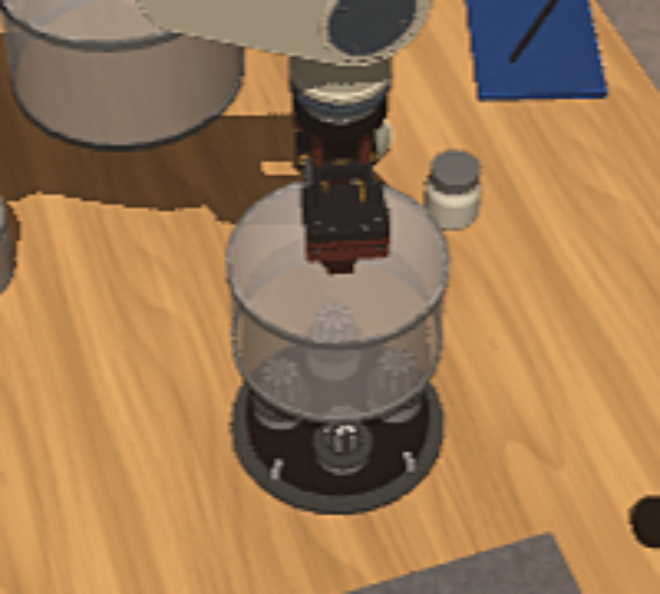

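The cover hangs level and is centred over the carrier; both are at x≈338 in the crop. I lower it.

```bash
python3 -m inch '[[[0.3,0.2,20,0,0,0,0],[0.3,0.2,40,0,0,0,0],[0.3,0.2,60,0,0,0,0],[0.3,0.2,80,0,0,0,0],[0.3,0.2,95,0,0,0,0],[0.3,0.2,100,0,0,0,0],[0.3,0.2,104,0,0,0,0],[0.3,0.2,107,0,0,0,0],[0.3,0.2,107,0,0,0,0],[0.3,0.2,107,0,0,0,0]]]'; python3 -c "
from h import *
o=status.get_obs();print(o['ft_force'],o['moment'])"
```

```text
t: 39.65
ee_pos: [542.3, 19.1, 168.5]
orientation: [-3.117, 0.393, -0.002]
ft_force: [0.1, 0.3, -3.7]
width: 35.6
grasp_force: 30.0
[ 0.05622796  0.27132013 -3.72880504] [-0.00522084 -0.06746048 -0.02608568]
```

```bash
python3 -m inch '[[[0,0,3,0,0,0,0],[0,0,6,0,0,0,0],[0,0,9,0,0,0,0],[0,0,11,0,0,0,0],[0,0,12,0,0,0,0],[0,0,13,0,0,0,0],[0,0,13,0,0,0,0]]]'
```

```text
t: 40.35
ee_pos: [543.2, 18.9, 156.5]
orientation: [-3.117, 0.393, -0.005]
ft_force: [-1.2, -0.9, 8.1]
width: 35.3
grasp_force: 30.0
```

```bash
python3 -m inch '[[[0,0,1,0,0,0,0],[0,0,2,0,0,0,0],[0,0,3,0,0,0,0],[0,0,4,0,0,0,0],[0,0,4,0,0,0,0]]]'
```

```text
t: 40.85
ee_pos: [543.1, 19.0, 151.8]
orientation: [-3.116, 0.393, -0.004]
ft_force: [-0.2, 0.3, 1.8]
width: 35.8
grasp_force: 30.0
```

```bash
python3 -m inch '[[[0,0,1,0,0,0,0],[0,0,2,0,0,0,0],[0,0,3,0,0,0,0],[0,0,4,0,0,0,0],[0,0,4.6,0,0,0,0],[0,0,4.6,0,0,0,0]]]'
```

```text
t: 41.45
ee_pos: [542.3, 19.2, 147.3]
orientation: [-3.117, 0.393, -0.001]
ft_force: [-1.3, 2.1, 13.6]
width: 35.4
grasp_force: 30.0
```

```bash
python3 -m inch '[[[0,0,0.5,0,0,0,0],[0,0,1,0,0,0,0],[0,0,1.5,0,0,0,0],[0,0,1.5,0,0,0,0]]]'
```

```text
t: 41.85
ee_pos: [542.4, 19.2, 147.2]
orientation: [-3.117, 0.393, -0.002]
ft_force: [-7.7, 1.0, 27.8]
width: 35.7
grasp_force: 30.0
```

Hard stop at 147.2, against 147.4 expected: the cover is fully home. I release, lift clear and check.

```bash
python3 -m inch '[[[0,0,-0.8,0,0,0,100],[0,0,-0.8,0,0,0,100],[0,0,-0.8,0,0,0,100],[0,0,-0.8,0,0,0,100],[0,0,-0.8,0,0,0,100],[0,0,-0.8,0,0,0,100],[0,0,-10,0,0,0,100],[0,0,-40,0,0,0,100],[0,0,-80,0,0,0,100],[0,0,-120,0,0,0,100],[0,150,-150,0,0,0,100],[-100,150,-150,0,0,0,100],[-100,150,-150,0,0,0,100],[-100,150,-150,0,0,0,100],[-100,150,-150,0,0,0,100],[-100,150,-150,0,0,0,100]]]'; python3 - <<'E'
from h import *
s=cam('side');d=cam('top')
def crop(d,x,y,w,h,k): return cv2.cvtColor(cv2.resize(d['frame'][y:y+h,x:x+w],None,fx=k,fy=k,interpolation=cv2.INTER_CUBIC),cv2.COLOR_RGB2BGR)
cv2.imwrite('pics/s7.png',np.hstack([crop(d,290,145,110,120,3.6),crop(s,265,140,110,120,3.6)]))
E
```

```text
t: 43.45
ee_pos: [407.7, -101.9, 295.9]
orientation: [3.116, -0.396, 0.004]
ft_force: [0.6, -0.6, -0.0]
width: 87.5
grasp_force: 0.0
```

View pics/s7.png

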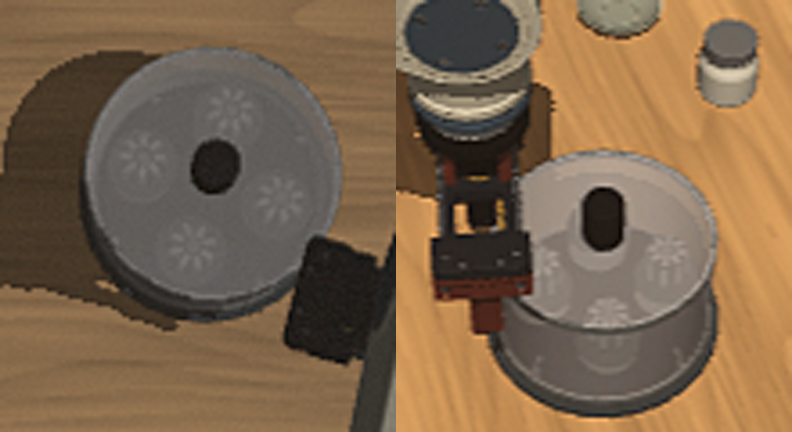

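The cover sits level on the disc (side-crop rim at (605,395)). All four nuts show through it, and the gripper is clear.

```bash
python3 -c "
from workcell import ctrl
print(ctrl.close_job())"
```

```text
the job is handed in; nothing more can be done
None
```

All four rings are locked with a push nut pressed tight, the middle-sized cover is pressed fully home on the base disc, the jar, resin mount and dish were left alone, and the job was handed in at about 44 s; no verdict was returned.

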